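Stow the spice jars for the drive

TASK

Get the camper's spice jars ready for the road: stand every spice jar upright on the floor of the round tin, set down and not dropped, in a honeycomb with one jar in the very middle and the others in a ring around it. When all are in, slide the plywood fiddle board (the one with the grip tab) straight up out of its slot in the wooden rack and lower it, tab up, fully home into the brackets beside the tin. Leave everything else where it stands.

Things in the scene. Friction and masses are not known exactly. Their poses are not given: they have to be found in the camera images.
- jar1_mid (a point): a white ceramic spice jar with a cork stopper, all alike; may be absent. Round: body 60 mm across and 45 mm high, then a cork 32 mm across and 33 mm high standing up out of it (78 mm in all), 160 g. The point is on its axis, 39 mm above its underside; z is up along the axis. It is best lifted by the cork, from above
- jar2_mid (a point): a white ceramic spice jar with a cork stopper, all alike; may be absent. Round: body 60 mm across and 45 mm high, then a cork 32 mm across and 33 mm high standing up out of it (78 mm in all), 160 g. The point is on its axis, 39 mm above its underside; z is up along the axis. It is best lifted by the cork, from above
- jar3_mid (a point): a white ceramic spice jar with a cork stopper, all alike; may be absent. Round: body 60 mm across and 45 mm high, then a cork 32 mm across and 33 mm high standing up out of it (78 mm in all), 160 g. The point is on its axis, 39 mm above its underside; z is up along the axis. It is best lifted by the cork, from above
- jar4_mid (a point): a white ceramic spice jar with a cork stopper, all alike; may be absent. Round: body 60 mm across and 45 mm high, then a cork 32 mm across and 33 mm high standing up out of it (78 mm in all), 160 g. The point is on its axis, 39 mm above its underside; z is up along the axis. It is best lifted by the cork, from above
- jar5_mid (a point): a white ceramic spice jar with a cork stopper, all alike; may be absent. Round: body 60 mm across and 45 mm high, then a cork 32 mm across and 33 mm high standing up out of it (78 mm in all), 160 g. The point is on its axis, 39 mm above its underside; z is up along the axis. It is best lifted by the cork, from above
- jar6_mid (a point): a white ceramic spice jar with a cork stopper, all alike; may be absent. Round: body 60 mm across and 45 mm high, then a cork 32 mm across and 33 mm high standing up out of it (78 mm in all), 160 g. The point is on its axis, 39 mm above its underside; z is up along the axis. It is best lifted by the cork, from above
- jar7_mid (a point): a white ceramic spice jar with a cork stopper, all alike; may be absent. Round: body 60 mm across and 45 mm high, then a cork 32 mm across and 33 mm high standing up out of it (78 mm in all), 160 g. The point is on its axis, 39 mm above its underside; z is up along the axis. It is best lifted by the cork, from above
- tin: an open round steel tin, fixed to the counter: 194 mm across inside, 200 mm outside, 45 mm high, floor 3 mm thick. It just holds seven jars in a honeycomb (centre to centre about 63 mm). Origin at the centre of its underside, z up
- board_tab (a point): the fiddle board, a plywood guard board 160 mm long, 10 mm thick, 70 mm high, standing on its long edge, with a grip tab in the middle of its upper edge (60 mm long, 10 mm thick, rising to 102 mm above the board's lower edge), 150 g. The point is the middle of the tab, 86 mm above the lower edge and 16 mm below the tab's top. x across its thickness, y along its length, z up. It starts in one of the two slots of the rack
- board_foot (a point): the middle of the lower edge of the fiddle board; axes as board_tab
- rack_floor (a point): the wooden rack, fixed: the point on its floor in the middle of the fiddle board's slot, 8 mm above the counter. The slot is 16 mm wide between end channels that reach 60 mm above the counter, with flared tops to about 69 mm; y along the slot, z up, x towards the other slot, which is 60 mm away
- bracket_floor (a point): a pair of aluminium U-shaped brackets on a base strip, fixed beside the tin on the robot's side: the point on its floor, 3 mm above the counter, midway between the brackets. y along the slot, z up, x towards the tin's centre, 125 mm away. The fiddle board drops in from above between the two end stops, 168 mm apart; the slot is 16 mm wide, the brackets reach 40 mm above the counter, with flared tops to about 49 mm, and grip 22 mm of each end
- bowl: a low steel bowl, 72 mm across and 36 mm high, among the jars; origin at the centre of its underside
- mug: a blue mug, 76 mm across without its handle and 85 mm high; origin at the centre of its underside
- dish_soap: a green dish soap bottle, 60 mm across and 190 mm high; origin at the centre of its underside
- cleaner: a yellow bottle of cleaner, 72 mm across and 210 mm high; origin at the centre of its underside
- brush: a washing-up brush lying on the counter; origin under its middle
- chopping_board: a plain dark wooden chopping board, 160 x 12 mm and 85 mm high, standing on its long edge in the other slot of the rack, 60 mm from the fiddle board; origin at the centre of its lower edge, y along its length
There are look-alikes about, which are no part of the job. Of the things that look like the tin, the larger one is meant. Leave any red look-alike of the part that bears jar4_mid alone.

How it is judged:
On the way:
1. all the jars there are stand in the tin, one of them in the middle (horizontal distance between each of jar1_mid, jar2_mid, jar3_mid, jar4_mid, jar5_mid, jar6_mid, jar7_mid and tin below 0.072 m and z of each of jar1_mid, jar2_mid, jar3_mid, jar4_mid, jar5_mid, jar6_mid, jar7_mid in the frame of tin below 0.046 m and angle between each of jar1_mid, jar2_mid, jar3_mid, jar4_mid, jar5_mid, jar6_mid, jar7_mid's own z axis and vertical below 0.12 rad and horizontal distance between any of jar1_mid, jar2_mid, jar3_mid, jar4_mid, jar5_mid, jar6_mid, jar7_mid and tin below 0.012 m), for 0.2 s.
At the end, for the whole second after the job is handed in: Every jar present stands upright (within 0.12 rad) on the tin's floor (within 4 mm), one of them within 12 mm of the tin's centre and the others around it; the fiddle board stands upright in the brackets, its lower edge within 6 mm of their floor and within 12 mm of midway (all of step 1 and z of board_foot in the frame of bracket_floor below 0.006 m and horizontal distance between board_foot and bracket_floor below 0.012 m and angle between board_foot's own z axis and vertical below 0.2 rad and angle between the y axis of board_foot and the y axis of bracket_floor, either way round below 0.15 rad); the robot touches nothing.
It fails at once if a bystander (bowl, mug, bottle, brush, chopping board) is pushed more than 50 mm from its place or knocked over (distance of any of bowl, mug, dish_soap, cleaner, brush, chopping_board from where it was at the start of the episode above 0.05 m or angle between any of bowl, mug, dish_soap, cleaner, chopping_board's own z axis and vertical above 0.7 rad).
It fails at once if a jar is let go in the air over the tin, more than 30 mm above its floor ((horizontal distance between jar1_mid and tin below 0.09 m and z of jar1_mid in the frame of tin above 0.072 m and contact force between the fingers and jar1 below 0.05 N) or (horizontal distance between jar2_mid and tin below 0.09 m and z of jar2_mid in the frame of tin above 0.072 m and contact force between the fingers and jar2 below 0.05 N) or (horizontal distance between jar3_mid and tin below 0.09 m and z of jar3_mid in the frame of tin above 0.072 m and contact force between the fingers and jar3 below 0.05 N) or (horizontal distance between jar4_mid and tin below 0.09 m and z of jar4_mid in the frame of tin above 0.072 m and contact force between the fingers and jar4 below 0.05 N) or (horizontal distance between jar5_mid and tin below 0.09 m and z of jar5_mid in the frame of tin above 0.072 m and contact force between the fingers and jar5 below 0.05 N) or (horizontal distance between jar6_mid and tin below 0.09 m and z of jar6_mid in the frame of tin above 0.072 m and contact force between the fingers and jar6 below 0.05 N) or (horizontal distance between jar7_mid and tin below 0.09 m and z of jar7_mid in the frame of tin above 0.072 m and contact force between the fingers and jar7 below 0.05 N)).
Of jar1, jar2, jar3, jar4, jar5, jar6, jar7 only 5 to 7 are there at a start; the rules pass over those that are not, and their reading is None.
At some moment in a run one of jar1, jar2, jar3, jar4, jar5, jar6, jar7 may be knocked a few centimetres aside while the robot is not near it.
It also fails if it takes over 210 s, if anything falls off the work surface, if the arm or the gripper's body presses on something with over 40 N, if the wrist force passes 120 N, or if a joint passes its speed limit or range.

ROBOT

A 6-joint arm with a two-finger parallel gripper is mounted at the origin on the work surface. World frame = base frame: x ahead of the robot, y to its left, z up, the work surface at z = 0. Lengths are in m, angles in rad, forces in N, time in s.
With the tool pointing down it reaches from about 0.3 to 0.875 m from the base axis. Payload 4.2 kg.
Tool frame: the origin (TCP) lies on the centre line of the jaws, within the pads' length; the fingertips stand 22 mm ahead of it and the grasp point (between the pads) lies 3 mm ahead of it (manip.tips_ahead is the distance from the TCP to the fingertips, in m); z points along the fingers, y is the line along which they close (so a half turn about z gives the same grasp; the last joint's range is limited). The gripper opens to 85 mm and grips with 20 to 120 N. Pads are 22 mm wide; open, the fingers measure 114 mm over their backs; the gripper's body (76 mm by 85 mm) begins 54 mm behind the grasp point. The pads swing forward as they close: fully open they stand 13 mm farther back than shut.
Start: joints at [1.236, 0.32, 1.565, -0, 1.257, -0.02], TCP at [0.178, 0.547, 0.253] pointing down, gripper open.
Joint ranges: [-3.11, 3.11], [-0.84, 2.01], [0.21, 2.61], [-1.34, 4.49], [0.05, 2.63], [-2.56, 2.56]. Speed limits (rad/s): [2.57, 2.57, 3.14, 3.14, 3.14, 3.14].

INTERFACE

Orientations are given as a unit quaternion [w, x, y, z].
In Python, from rig import sensors, snapshot, camera_info, sign_off, manip gives the robot as it stands.
- The arm moves only by the tool servo_tool, never from a script. Its argument "series" is text: rows parted by semicolons, each of 7 numbers parted by spaces: the finger opening in m, from 0 to 0.0854, then the shift along the world's x, y, z in m, then the turn, a rotation vector about the world's x, y, z in degrees. A call has 1 to 20 rows; each row shifts and turns the commanded pose from where the row before left it; what a row does not reach is not made up. A row lasts 1/10 s, in which the tool goes at most 50 mm and 8.59 degrees, less where a joint would pass 70% of its speed; a pose out of reach is approached as far as the arm can. A call is refused whole if a number of a shift passes 0.05 or a number of a turn 8.59, either way. A call with a gripper value outside its range is refused whole. The fingers move at their own pace and stop on an object; "newtons" is the grip in N (left out, the last holds). Time passes only in rows, so rows that do not move let the fingers close. It gives the time, the measured TCP pose, the force, the opening and the grip force at its end, in the units of the state.
- sensors.observe(): the state, without advancing time (a new reading comes with each control period).
- snapshot(name): name is "scene" or "top" or "wrist"; returns (picture, depth): 420x560x3 uint8, red, green, blue; 420x560 float32, m along the optical axis (not along the pixel's ray), 0 where there is no reading.
- camera_info(name): a dict with "fx", "fy", "cx", "cy" (pixels), "dist" ([k1, k2, p1, p2, k3] as OpenCV has them; the pictures are not rectified), "R" (3x3) and "t" (3): a world point X has camera coordinates R X + t. Camera axes: x right, y down, z forward; pixel columns grow to the right and rows downward; lengths in m; the calibration is good to about 2 mm. A picture is of the moment at which its call begins: read the wrist's pose just before it. camera_info takes no time and is no camera call; for the wrist camera it gives the pose at the moment of the call.
- sign_off(): hands the job in; it is judged then, once.
The state is a dict: "time_s": time; "joint_positions": joint angles; "qvel": joint speeds; "joint_torque": joint torques, N m; "ee_pos": TCP position; "orientation": TCP orientation; "force": force on the tool from outside, world axes, zero at the start; "wrist_torque": the same for the moment, N m; "opening": opening from 0.0 (shut) to 1.0 (fully open); "grip_force": force on a finger pad.
Only numpy, scipy, OpenCV 4.12 (cv2) and the standard library are available. Lean on these libraries where they do the work, as an engineer would, in place of code of your own. Each camera call takes 0.05 s, during which the arm holds its last target. There are 200 camera calls.

## Working session

There is one attempt and no reset: what is moved stays moved. The work goes in short steps, Python scripts to look and compute and a tool call to move; the robot and the scene stay as the last step left them, time stands still between calls to the robot, and variables do not carry over. Pictures are saved under pics/ and viewed, at most 14 in all, crops included, and the job is handed in when it is done.

Besides the shell and the picture viewer there is one more tool, called by a JSON object that holds its "op" and its "data", one argument or row to a line. servo_tool: Moves the arm, as the interface text tells. Its arguments: {"type":"object","properties":{"series":{"type":"string"},"newtons":{"type":"number"}},"required":["series"]}

```bash
mkdir -p pics; ls
python3 - <<'E'
from rig import sensors, snapshot, camera_info, manip
import cv2, numpy as np
print(sensors.observe())
for n in ("scene","top"):
    p,d=snapshot(n); cv2.imwrite(f"pics/{n}0.png",p[:,:,::-1]); np.save(f"pics/{n}0.npy",d)
    c=camera_info(n); print(n,c)
E
```

```text
pics
{'time_s': 0.0, 'joint_positions': array([ 1.23598956e+00,  3.20284784e-01,  1.56569487e+00,  2.71196780e-06,
        1.25739837e+00, -2.00060991e-02]), 'qvel': array([-0.00127187,  0.00025251, -0.00085483,  0.00069446,  0.00087216,
       -0.00122521]), 'joint_torque': array([-9.39660349e-04, -4.15527070e+01, -2.34167719e+01, -1.89911402e-04,
        8.07726465e-03, -4.09257652e-06]), 'ee_pos': array([0.17789053, 0.54632074, 0.25248017]), 'orientation': array([-1.58807370e-04,  1.56751562e-01,  9.87637662e-01, -8.78443124e-04]), 'force': array([-0.55470973,  0.76457185, -0.0836811 ]), 'wrist_torque': array([-0.07523124,  0.01837839, -0.0089976 ]), 'grip_force': 0.0, 'opening': 0.9966365500731633}
scene {'fx': 541.1896980382544, 'fy': 541.1896980382544, 'cx': 280.6782020428514, 'cy': 202.92255352025646, 'dist': array([-0.16646077,  0.        ,  0.        ,  0.        ,  0.        ]), 'R': array([[ 0.13898348,  0.99017117, -0.01564104],
       [ 0.79030386, -0.12041936, -0.60076533],
       [-0.596744  ,  0.07113528, -0.7992724 ]]), 't': array([-0.01937445, -0.37218752,  1.57436984])}
top {'fx': 497.73206330711207, 'fy': 497.73206330711207, 'cx': 281.83538280816504, 'cy': 208.59933500658934, 'dist': array([-0.17920814,  0.        ,  0.        ,  0.        ,  0.        ]), 'R': array([[ 0.01358798, -0.99989742,  0.0045299 ],
       [-0.98575507, -0.01415504, -0.16759049],
       [ 0.16763742, -0.00218816, -0.98584629]]), 't': array([-0.05413756,  0.51922652,  1.26614809])}
```

View pics/scene0.png

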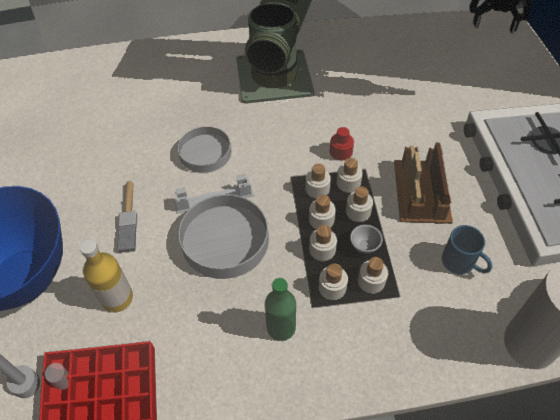

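View pics/top0.png

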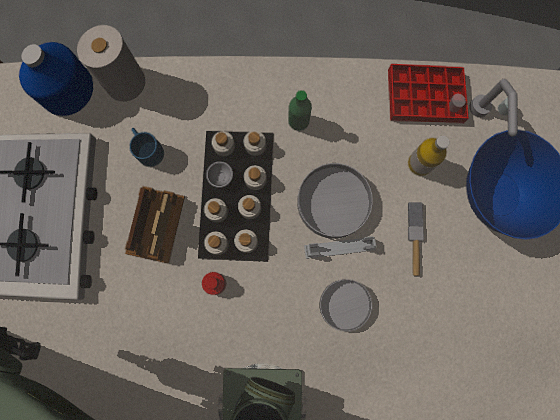

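The scene picture shows 7 cork jars on a black tray (x 315–375, y 175–285) with the bowl at (366,240), the rack at (425,180), the tin at (224,235) and the brackets at (215,195). In the top picture the corks sit at (222,137), (254,136), (256,173), (249,201), (214,207), (214,240), (246,237), the tin at (336,201), the brackets at (340,247), and the plywood board at (160,225).

```bash
cat > h.py <<'E'
import cv2, numpy as np
from rig import sensors, snapshot, camera_info
def cloud(d,c):
    h,w=d.shape; v,u=np.mgrid[:h,:w].astype(np.float32)
    K=np.array([[c['fx'],0,c['cx']],[0,c['fy'],c['cy']],[0,0,1]])
    n=cv2.undistortPoints(np.stack([u.ravel(),v.ravel()],1)[:,None],K,c['dist'])[:,0]
    z=d.ravel().astype(float)
    X=np.c_[n*z[:,None],z]
    W=((X-c['t'])@c['R']).reshape(h,w,3); W[d<=0]=np.nan
    return W
def look(name):
    c=camera_info(name); p,d=snapshot(name); return p,d,cloud(d,c),c
def corks(p,W,zlo=.068,zhi=.1,box=(.2,.8,-.3,.35)):
    hsv=cv2.cvtColor(p,cv2.COLOR_RGB2HSV)
    m=(hsv[...,0]<22)&(hsv[...,0]>5)&(hsv[...,1]>90)&(W[...,2]>zlo)&(W[...,2]<zhi)&(W[...,0]>box[0])&(W[...,0]<box[1])&(W[...,1]>box[2])&(W[...,1]<box[3])
    n,l,s,ce=cv2.connectedComponentsWithStats(m.astype(np.uint8))
    out=[]
    for i in range(1,n):
        if s[i,4]<25: continue
        q=W[l==i]; zt=np.percentile(q[:,2],90); t=q[q[:,2]>zt-.006]
        (cx,cy),r=cv2.minEnclosingCircle(t[:,:2].astype(np.float32)*1000)
        out.append((round(cx),round(cy),round(zt*1000,1),round(r,1),s[i,4],tuple(ce[i].round())))
    return out
E
python3 - <<'E'
from h import *
for n in ("scene","top"):
    p=cv2.imread(f"pics/{n}0.png")[:,:,::-1]; d=np.load(f"pics/{n}0.npy"); W=cloud(d,camera_info(n))
    print(n); [print(o) for o in corks(p,W)]
    # tin rim
    ctr={"scene":(224,235),"top":(336,201)}[n]; r0=58
    sub=W[max(0,ctr[1]-r0):ctr[1]+r0,ctr[0]-r0:ctr[0]+r0].reshape(-1,3)
    print("tin floor",W[ctr[1],ctr[0]])
    c0=W[ctr[1],ctr[0],:2]
    q=sub[(sub[:,2]>.038)&(sub[:,2]<.052)]; rr=np.hypot(*(q[:,:2]-c0).T); q=q[(rr>.075)&(rr<.125)]
    from scipy.optimize import least_squares
    s=least_squares(lambda a:np.hypot(q[:,0]-a[0],q[:,1]-a[1])-a[2],[*c0,.1],loss='soft_l1',f_scale=.002); print("tin",s.x,len(q),np.median(q[:,2]))
    if n=="top":
        for nm,(u0,u1,v0,v1),lo,hi in (("brk",(300,382,232,264),.03,.06),("rack",(120,195,180,270),.085,.125),("rackwall",(120,195,180,270),.055,.075)):
            S=W[v0:v1,u0:u1].reshape(-1,3); P=p[v0:v1,u0:u1].reshape(-1,3)
            k=(S[:,2]>lo)&(S[:,2]<hi)
            print(nm,k.sum()); 
            for a,b in list(zip(S[k],P[k]))[::max(1,k.sum()//40)]: print((a*1000).round(),b)
E
```

```text
scene
(490, 330, np.float64(95.3), 77.1, np.int32(182), (np.float64(442.0), np.float64(170.0)))
(433, 124, np.float64(82.5), 17.1, np.int32(112), (np.float64(351.0), np.float64(164.0)))
(440, 47, np.float64(83.8), 14.8, np.int32(105), (np.float64(319.0), np.float64(169.0)))
(520, 130, np.float64(83.6), 16.5, np.int32(142), (np.float64(361.0), np.float64(192.0)))
(530, 40, np.float64(83.2), 15.9, np.int32(142), (np.float64(323.0), np.float64(201.0)))
(611, 27, np.float64(82.9), 15.8, np.int32(162), (np.float64(324.0), np.float64(232.0)))
(706, 119, np.float64(82.1), 15.5, np.int32(163), (np.float64(376.0), np.float64(264.0)))
(707, 31, np.float64(83.0), 17.1, np.int32(180), (np.float64(334.0), np.float64(271.0)))
tin floor [ 0.53798927 -0.18708629  0.00332431]
tin [ 0.55078879 -0.18687962  0.09808933] 646 0.04344058890270637
top
(701, 118, np.float64(81.6), 15.6, np.int32(104), (np.float64(221.0), np.float64(138.0)))
(704, 31, np.float64(82.4), 15.2, np.int32(103), (np.float64(254.0), np.float64(137.0)))
(607, 28, np.float64(82.1), 15.9, np.int32(110), (np.float64(254.0), np.float64(1
[... 3959 characters left out ...]
 323.  60.] [39 36 34]
[489. 262.  67.] [55 48 35]
[482. 263.  61.] [49 40 26]
[472. 265.  75.] [52 47 34]
[464. 325.  74.] [35 30 27]
[461. 266.  65.] [52 46 36]
[452. 268.  68.] [59 50 42]
[444. 270.  70.] [52 45 37]
[440. 272.  60.] [52 43 38]
[431. 284.  75.] [130 108  76]
[428. 275.  57.] [48 41 40]
[421. 276.  73.] [33 28 28]
[414. 358.  72.] [137 122 110]
[412. 336.  72.] [33 30 24]
[410. 330.  66.] [53 40 24]
[407. 339.  70.] [29 24 17]
[404. 359.  59.] [80 64 54]
[406. 279.  58.] [57 44 38]
[403. 296.  64.] [33 26 19]
[400. 339.  61.] [85 59 41]
[401. 269.  65.] [48 39 30]
[398. 273.  68.] [47 41 33]
[396. 278.  59.] [56 46 37]
[390. 296.  60.] [93 67 48]
[388. 279.  63.] [88 62 41]
```

{"op": "servo_tool", "data": {
  "series": "0.06 0.03 -0.035 0.01 0 0 0; 0.06 0.033 -0.039 0.01 0 0 0; 0.06 0.033 -0.039 0.01 0 0 0; 0.06 0.033 -0.039 0.01 0 0 0; 0.06 0.033 -0.039 0.01 0 0 0; 0.06 0.033 -0.039 0.01 0 0 0; 0.06 0.033 -0.039 0.01 0 0 0; 0.06 0.033 -0.039 0.01 0 0 0; 0.06 0.033 -0.039 0.01 0 0 0; 0.06 0.033 -0.039 0.01 0 0 0; 0.06 0.033 -0.039 0.01 0 0 0; 0.06 0 -0.0 0.02 0 0 0; 0.06 0 0 0.02 0 0 0; 0.06 0 0 0 0 0 0",
  "newtons": 40
}}

```text
time_s: 1.5
ee_pos: [0.526, 0.1368, 0.4015]
orientation: [0.002, 0.157, 0.988, 0.001]
force: [-0.6, 0.7, 1.1]
opening: 0.699
grip_force: 0.0
```

Run:
```python
from h import *
print(sensors.observe()['ee_pos'],sensors.observe()['joint_positions'])
p,d,W,c=look("wrist"); cv2.imwrite("pics/w1.png",p[:,:,::-1]); np.save("pics/w1.npy",d)
print(-c['R'].T@c['t'],c['R'].round(2))
[print(o) for o in corks(p,W)]
```

```text
[0.52602438 0.13684134 0.40149309] [ 2.33270947e-01  2.12507654e-01  1.34821375e+00  1.30557086e-04
  1.57628355e+00 -1.02166585e+00]
[0.45398716 0.15905138 0.52293   ] [[ 0.31  0.95  0.  ]
 [ 0.91 -0.3   0.3 ]
 [ 0.28 -0.09 -0.95]]
(484, 327, np.float64(94.8), 79.3, np.int32(1780), (np.float64(429.0), np.float64(77.0)))
(410, 329, np.float64(70.4), 10.1, np.int32(73), (np.float64(410.0), np.float64(18.0)))
(435, 275, np.float64(83.8), 42.9, np.int32(585), (np.float64(373.0), np.float64(46.0)))
(404, 298, np.float64(70.6), 10.6, np.int32(61), (np.float64(383.0), np.float64(22.0)))
(399, 272, np.float64(70.8), 10.8, np.int32(74), (np.float64(359.0), np.float64(24.0)))
(430, 126, np.float64(83.3), 15.3, np.int32(552), (np.float64(248.0), np.float64(92.0)))
(514, 259, np.float64(84.6), 36.0, np.int32(425), (np.float64(377.0), np.float64(129.0)))
(436, 47, np.float64(83.2), 15.4, np.int32(563), (np.float64(189.0), np.float64(118.0)))
(554, 303, np.float64(70.5), 10.9, np.int32(56), (np.float64(413.0), np.float64(145.0)))
(547, 271, np.float64(70.2), 10.6, np.int32(63), (np.float64(388.0), np.float64(147.0)))
(542, 243, np.float64(70.9), 10.8, np.int32(49), (np.float64(366.0), np.float64(150.0)))
(517, 130, np.float64(83.2), 15.3, np.int32(492), (np.float64(275.0), np.float64(160.0)))
(528, 40, np.float64(83.2), 15.3, np.int32(493), (np.float64(211.0), np.float64(189.0)))
(609, 27, np.float64(83.2), 16.0, np.int32(460), (np.float64(224.0), np.float64(248.0)))
(703, 117, np.float64(82.9), 15.4, np.int32(414), (np.float64(308.0), np.float64(288.0)))
(705, 31, np.float64(83.2), 15.5, np.int32(399), (np.float64(251.0), np.float64(306.0)))
```

View pics/w1.png

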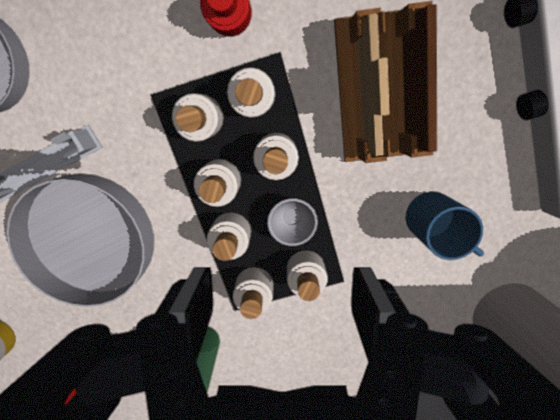

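The wrist view has all 7 corks (e.g. (248,92), (189,118), (308,288)), the tin at (80,238), the brackets at (50,160) and the plywood board at (380,80). Its positions agree with the other cameras to 2–4 mm.

```bash
cat > fit.py <<'E'
from h import *
from scipy.optimize import least_squares
def tin(W,c0=(.548,-.187)):
    q=W.reshape(-1,3); rr=np.hypot(q[:,0]-c0[0],q[:,1]-c0[1]); q=q[(q[:,2]>.040)&(q[:,2]<.05)&(rr>.088)&(rr<.108)]
    s=least_squares(lambda a:np.hypot(q[:,0]-a[0],q[:,1]-a[1])-a[2],[*c0,.1],loss='soft_l1',f_scale=.002); return s.x.round(4),len(q)
def tab(W,p):
    k=(W[...,2]>.095)&(W[...,2]<.125)&(W[...,0]>.42)&(W[...,0]<.53)&(W[...,1]>.23)&(W[...,1]<.3)
    q=W[k]; zt=np.percentile(q[:,2],90); q=q[q[:,2]>zt-.006][:,:2]*1000
    return zt.round(4),k.sum(),cv2.minAreaRect(q.astype(np.float32))
E
python3 - <<'E'
from fit import *
p=cv2.imread("pics/w1.png")[:,:,::-1]; d=np.load("pics/w1.npy"); W=cloud(d,camera_info("wrist"))
print(tin(W)); print(tab(W,p))
k=W[...,2]
print("floor",np.nanmedian(k[220:250,70:100]), "tray",np.nanmedian(k[110:150,225:240]),"counter",np.nanmedian(k[20:60,60:140]))
E
```

```text
(array([ 0.548 , -0.1863,  0.0979]), 1348)
(np.float64(0.1102), np.int64(692), ((470.6499938964844, 270.7575988769531), (10.57127857208252, 59.45476150512695), 79.3941421508789))
floor 0.0032101221760879807 tray 0.002857663084116055 counter 0.0006642939997982266
```

{"op": "servo_tool", "data": {
  "series": "0.06 0.022 -0.013 -0.025 0 0 0;0.06 0.022 -0.013 -0.025 0 0 0;0.06 0.022 -0.013 -0.025 0 0 0;0.06 0.022 -0.013 -0.025 0 0 0;0.06 0.022 -0.013 -0.025 0 0 0;0.06 0.022 -0.013 -0.025 0 0 0;0.06 0.022 -0.013 -0.025 0 0 0;0.06 0.022 -0.013 -0.025 0 0 0;0.06 0.003 -0.002 -0.03 0 0 0;0.06 0 0 -0.03 0 0 0;0.06 0 0 0 0 0 0;0.06 0 0 0 0 0 0"
}}

```text
time_s: 2.75
ee_pos: [0.7032, 0.0317, 0.1385]
orientation: [-0.001, 0.156, 0.988, -0.0]
force: [-0.0, -0.3, 0.7]
opening: 0.706
grip_force: 0.0
```

Run:
```python
from fit import *
print(sensors.observe()['ee_pos'])
p,d,W,c=look("wrist"); cv2.imwrite("pics/w2.png",p[:,:,::-1])
[print(o) for o in corks(p,W,box=(.4,.8,-.1,.2))]
```

```text
[0.70322869 0.0316536  0.13847177]
(609, 27, np.float64(83.0), 15.7, np.int32(3638), (np.float64(215.0), np.float64(75.0)))
(704, 117, np.float64(82.7), 15.9, np.int32(3100), (np.float64(437.0), np.float64(200.0)))
(706, 31, np.float64(82.8), 15.8, np.int32(2655), (np.float64(284.0), np.float64(250.0)))
```

{"op": "servo_tool", "data": {
  "series": "0.06 0.002 0 -0.02 0 0 0;0.06 0 0 -0.02 0 0 0;0.06 0 0 -0.015 0 0 0;0.06 0 0 -0.005 0 0 0;0.06 0 0 0 0 0 0;0.02 0 0 0 0 0 0;0.02 0 0 0 0 0 0;0.02 0 0 0 0 0 0;0.02 0 0 0 0 0 0;0.02 0 0 0 0 0 0;0.02 0 0 0 0 0 0;0.02 0 0 0.01 0 0 0;0.02 0 0 0.03 0 0 0;0.02 0 0 0.04 0 0 0;0.02 0 0 0.04 0 0 0;0.02 0 0 0 0 0 0"
}}

```text
time_s: 4.4
ee_pos: [0.7088, 0.0311, 0.2066]
orientation: [0.006, 0.157, 0.988, 0.001]
force: [-0.2, 0.2, -0.5]
opening: 0.361
grip_force: 40.0
```

{"op": "servo_tool", "data": {
  "series": "0.02 -0.008 -0.02 0 0 0 0;0.02 -0.014 -0.03 0 0 0 0;0.02 -0.014 -0.03 0 0 0 0;0.02 -0.014 -0.03 0 0 0 0;0.02 -0.014 -0.03 0 0 0 0;0.02 -0.014 -0.03 0 0 0 0;0.02 -0.014 -0.03 0 0 0 0;0.02 -0.014 -0.03 0 0 0 0;0.02 -0.014 -0.03 0 0 0 0;0.02 -0.006 -0.012 0 0 0 0;0.02 0 0 0 0 0 0;0.02 0 0 0 0 0 0;0.02 0 0 0 0 0 0"
}}

```text
time_s: 5.7
ee_pos: [0.5803, -0.2396, 0.199]
orientation: [-0.0, 0.156, 0.988, 0.0]
force: [0.7, 0.2, -2.0]
opening: 0.359
grip_force: 40.1
```

Run:
```python
from fit import *
print(sensors.observe()['ee_pos'],sensors.observe()['force'])
p,d,W,c=look("wrist"); cv2.imwrite("pics/w3.png",p[:,:,::-1])
print(tin(W))
[print(o) for o in corks(p,W,zhi=.3,box=(.4,.8,-.4,.2))]
```

```text
[ 0.58028606 -0.23963525  0.19897145] [ 0.66512693  0.20103247 -1.9949214 ]
(array([ 0.5494, -0.1876,  0.0975]), 4348)
(580, -241, np.float64(200.9), 17.3, np.int32(6113), (np.float64(282.0), np.float64(292.0)))
```

View pics/w3.png

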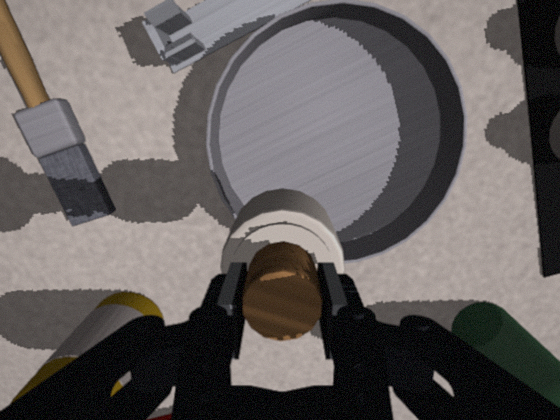

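The jar hangs upright in the jaws (cork at (282,292)), the tin floor is clear in front of it, and its rim fits to a centre of (0.549,-0.187). Lowering.

{"op": "servo_tool", "data": {
  "series": "0.02 0.001 -0.001 -0.02 0 0 0;0.02 0 0 -0.03 0 0 0;0.02 0 0 -0.03 0 0 0;0.02 0 0 -0.02 0 0 0;0.02 0 0 -0.01 0 0 0;0.02 0 0 -0.006 0 0 0;0.02 0 0 -0.004 0 0 0;0.02 0 0 -0.003 0 0 0;0.02 0 0 0 0 0 0"
}}

```text
time_s: 6.65
ee_pos: [0.5819, -0.2414, 0.0808]
orientation: [0.002, 0.157, 0.988, 0.0]
force: [-3.7, 3.7, 15.0]
opening: 0.36
grip_force: 41.7
```

Run:
```python
from fit import *
print(sensors.observe()['ee_pos'],sensors.observe()['force'])
p,d,W,c=look("wrist"); cv2.imwrite("pics/w4.png",p[:,:,::-1])
print(tin(W))
[print(o) for o in corks(p,W,zhi=.3,box=(.4,.8,-.4,.2))]
```

```text
[ 0.58188272 -0.24142059  0.08081988] [-3.74459706  3.68754567 15.0267968 ]
(array([ 0.5497, -0.1874,  0.097 ]), 5714)
(581, -242, np.float64(82.9), 16.2, np.int32(5356), (np.float64(282.0), np.float64(298.0)))
```

{"op": "servo_tool", "data": {
  "series": "0.045 0 0 0.002 0 0 0;0.045 0 0 0 0 0 0;0.045 0 0 0 0 0 0;0.045 0 0 0.01 0 0 0;0.045 0 0 0.03 0 0 0;0.045 0 0 0.04 0 0 0;0.06 0 0 0.04 0 0 0;0.06 0 0.0 0 0 0 0;0.06 0 0 0 0 0 0"
}}

```text
time_s: 7.6
ee_pos: [0.5814, -0.242, 0.1999]
orientation: [0.001, 0.157, 0.988, -0.0]
force: [-0.3, 0.3, -0.7]
opening: 0.698
grip_force: 0.0
```

Run:
```python
from fit import *
print(sensors.observe()['ee_pos'],sensors.observe()['force'])
p,d,W,c=look("wrist"); cv2.imwrite("pics/w5.png",p[:,:,::-1])
print(tin(W))
[print(o) for o in corks(p,W,zhi=.3,box=(.4,.8,-.4,.2))]
p,d,W,c=look("top");[print(o) for o in corks(p,W,zhi=.3,box=(.4,.8,-.4,.2))]
```

```text
[ 0.58140893 -0.24203334  0.19991179] [-0.31814589  0.27859909 -0.65034441]
(array([ 0.5494, -0.1874,  0.0973]), 5043)
(581, -242, np.float64(82.9), 15.7, np.int32(1559), (np.float64(283.0), np.float64(212.0)))
(701, 117, np.float64(82.1), 15.9, np.int32(104), (np.float64(221.0), np.float64(138.0)))
(607, 28, np.float64(82.7), 15.3, np.int32(110), (np.float64(254.0), np.float64(173.0)))
(526, 40, np.float64(83.1), 14.8, np.int32(110), (np.float64(248.0), np.float64(204.0)))
(516, 130, np.float64(82.2), 15.9, np.int32(115), (np.float64(214.0), np.float64(207.0)))
(435, 48, np.float64(82.2), 15.6, np.int32(117), (np.float64(245.0), np.float64(239.0)))
(428, 126, np.float64(82.4), 15.8, np.int32(119), (np.float64(214.0), np.float64(241.0)))
```

{"op": "servo_tool", "data": {
  "series": "0.06 0.006 0.018 0 0 0 0;0.06 0.011 0.0325 0 0 0 0;0.06 0.011 0.0325 0 0 0 0;0.06 0.011 0.0325 0 0 0 0;0.06 0.011 0.0325 0 0 0 0;0.06 0.011 0.0325 0 0 0 0;0.06 0.011 0.0325 0 0 0 0;0.06 0.011 0.0325 0 0 0 0;0.06 0.011 0.0325 0 0 0 0;0.06 0.011 0.0325 -0.01 0 0 0;0.06 0.011 0.0325 -0.02 0 0 0;0.06 0.0065 0.016 -0.02 0 0 0;0.06 0 0 -0.01 0 0 0;0.06 0 0 0 0 0 0;0.06 0 0 0 0 0 0"
}}

```text
time_s: 9.2
ee_pos: [0.7032, 0.1157, 0.1381]
orientation: [-0.0, 0.157, 0.988, -0.0]
force: [0.3, -0.3, 0.7]
opening: 0.705
grip_force: 0.0
```

```bash
cat > chk.py <<'E'
from fit import *
import sys
e=sensors.observe(); print(e['ee_pos'].round(4),e['joint_positions'].round(2)[[0,5]])
p,d,W,c=look("wrist")
for o in corks(p,W,zhi=.3,box=(.38,.8,-.4,.2)): print(*o[:4])
E
python3 chk.py
```

```text
[0.7032 0.1157 0.1381] [ 0.15 -1.11]
609 28 83.1 16.2
704 117 82.8 15.7
```

{"op": "servo_tool", "data": {
  "series": "0.06 0.001 0.001 -0.02 0 0 0;0.06 0 0 -0.02 0 0 0;0.06 0 0 -0.013 0 0 0;0.06 0 0 -0.005 0 0 0;0.06 0 0 0 0 0 0;0.02 0 0 0 0 0 0;0.02 0 0 0 0 0 0;0.02 0 0 0 0 0 0;0.02 0 0 0 0 0 0;0.02 0 0 0 0 0 0;0.02 0 0 0.01 0 0 0;0.02 0 0 0.03 0 0 0;0.02 0 0 0.04 0 0 0;0.02 0 0 0.04 0 0 0;0.02 -0.006 -0.011 0 0 0 0;0.02 -0.01 -0.018 0 0 0 0;0.02 -0.018 -0.034 0 0 0 0;0.02 -0.018 -0.034 0 0 0 0;0.02 -0.018 -0.034 0 0 0 0;0.02 -0.018 -0.034 0 0 0 0"
}}

```text
time_s: 11.25
ee_pos: [0.6146, -0.0482, 0.1993]
orientation: [-0.001, 0.157, 0.988, -0.0]
force: [0.2, 0.1, -0.7]
opening: 0.359
grip_force: 39.9
```

{"op": "servo_tool", "data": {
  "series": "0.02 -0.018 -0.034 0 0 0 0;0.02 -0.018 -0.034 0 0 0 0;0.02 -0.018 -0.034 0 0 0 0;0.02 -0.018 -0.034 0 0 0 0;0.02 -0.018 -0.034 0 0 0 0;0.02 -0.009 -0.024 0 0 0 0;0.02 0 0 0 0 0 0;0.02 0 0 0 0 0 0;0.02 0 0 0 0 0 0"
}}

```text
time_s: 12.15
ee_pos: [0.5174, -0.24, 0.1999]
orientation: [-0.001, 0.156, 0.988, 0.0]
force: [-0.6, -0.4, -1.2]
opening: 0.356
grip_force: 40.0
```

```bash
python3 chk.py
```

```text
[ 0.5174 -0.24    0.1999] [-0.45 -1.71]
516 -241 200.9 16.9
```

{"op": "servo_tool", "data": {
  "series": "0.02 0.0005 -0.0015 -0.02 0 0 0;0.02 0 0 -0.03 0 0 0;0.02 0 0 -0.03 0 0 0;0.02 0 0 -0.02 0 0 0;0.02 0 0 -0.01 0 0 0;0.02 0 0 -0.006 0 0 0;0.02 0 0 -0.003 0 0 0;0.02 0 0 0 0 0 0;0.02 0 0 0 0 0 0"
}}

```text
time_s: 13.1
ee_pos: [0.5186, -0.2426, 0.0823]
orientation: [0.001, 0.157, 0.988, -0.0]
force: [1.1, 0.6, -1.1]
opening: 0.357
grip_force: 40.0
```

{"op": "servo_tool", "data": {
  "series": "0.02 0 0 -0.002 0 0 0;0.02 0 0 -0.001 0 0 0;0.045 0 0 0.001 0 0 0;0.045 0 0 0 0 0 0;0.045 0 0 0 0 0 0;0.045 0 0 0.01 0 0 0;0.045 0 0 0.03 0 0 0;0.045 0 0 0.04 0 0 0;0.06 0.003 0.01 0.04 0 0 0;0.06 0.011 0.033 0 0 0 0;0.06 0.011 0.033 0 0 0 0;0.06 0.011 0.033 0 0 0 0;0.06 0.011 0.033 0 0 0 0;0.06 0.011 0.033 0 0 0 0;0.06 0.011 0.033 -0.01 0 0 0;0.06 0.011 0.033 -0.02 0 0 0;0.06 0.0105 0.0295 -0.02 0 0 0;0.06 0 0 -0.01 0 0 0;0.06 0 0 0 0 0 0;0.06 0 0 0 0 0 0"
}}

```text
time_s: 15.1
ee_pos: [0.6085, 0.0273, 0.1399]
orientation: [0.0, 0.157, 0.988, -0.0]
force: [0.7, -0.2, -0.1]
opening: 0.702
grip_force: 0.0
```

```bash
python3 chk.py
python3 - <<'E'
from fit import *
p,d,W,c=look("scene")
for o in corks(p,W,zhi=.3,box=(.38,.8,-.4,.2)): print(*o[:4])
E
```

```text
[0.6085 0.0273 0.1399] [ 0.03 -1.23]
518 130 82.8 16.0
528 40 83.0 15.5
609 27 82.8 15.9
434 127 82.3 14.8
562 115 83.8 61.6
537 39 82.3 12.2
612 29 83.2 15.1
584 -241 83.0 16.1
```

{"op": "servo_tool", "data": {
  "series": "0.06 0.0005 0 -0.02 0 0 0;0.06 0 0 -0.02 0 0 0;0.06 0 0 -0.015 0 0 0;0.06 0 0 -0.005 0 0 0;0.06 0 0 0 0 0 0;0.02 0 0 0 0 0 0;0.02 0 0 0 0 0 0;0.02 0 0 0 0 0 0;0.02 0 0 0 0 0 0;0.02 0 0 0 0 0 0;0.02 0 0 0.01 0 0 0;0.02 0 0 0.03 0 0 0;0.02 0 0 0.04 0 0 0;0.02 0 0 0.04 0 0 0;0.02 -0.006 -0.01 0 0 0 0;0.02 -0.01 -0.018 0 0 0 0;0.02 -0.016 -0.028 0 0 0 0;0.02 -0.016 -0.028 0 0 0 0;0.02 -0.016 -0.028 0 0 0 0;0.02 -0.016 -0.028 0 0 0 0"
}}

```text
time_s: 17.2
ee_pos: [0.5271, -0.1128, 0.1982]
orientation: [-0.001, 0.157, 0.988, 0.0]
force: [0.3, -0.6, -1.9]
opening: 0.36
grip_force: 40.1
```

{"op": "servo_tool", "data": {
  "series": "0.02 -0.016 -0.028 0 0 0 0;0.02 -0.016 -0.028 0 0 0 0;0.02 -0.012 -0.0185 0 0 0 0;0.02 0 0 0 0 0 0;0.02 0 0 0 0 0 0;0.02 0 0 0 0 0 0"
}}

```text
time_s: 17.8
ee_pos: [0.485, -0.1857, 0.199]
orientation: [-0.0, 0.157, 0.988, 0.0]
force: [0.0, 0.2, -1.8]
opening: 0.355
grip_force: 40.2
```

```bash
python3 chk.py
```

```text
[ 0.485  -0.1857  0.199 ] [-0.39 -1.64]
485 -188 200.9 17.8
474 -212 156.3 5.6
```

{"op": "servo_tool", "data": {
  "series": "0.02 0 -0.0005 -0.02 0 0 0;0.02 0 0 -0.03 0 0 0;0.02 0 0 -0.03 0 0 0;0.02 0 0 -0.02 0 0 0;0.02 0 0 -0.01 0 0 0;0.02 0 0 -0.006 0 0 0;0.02 0 0 -0.003 0 0 0;0.02 0 0 0 0 0 0;0.02 0 0 -0.001 0 0 0;0.02 0 0 0 0 0 0"
}}

```text
time_s: 18.85
ee_pos: [0.4858, -0.187, 0.0807]
orientation: [0.001, 0.157, 0.988, -0.0]
force: [0.8, 2.4, 5.1]
opening: 0.359
grip_force: 40.8
```

Contact; release and go to the next.

{"op": "servo_tool", "data": {
  "series": "0.045 0 0 0.001 0 0 0;0.045 0 0 0 0 0 0;0.045 0 0 0 0 0 0;0.045 0 0 0.01 0 0 0;0.045 0 0 0.03 0 0 0;0.045 0 0 0.04 0 0 0;0.06 0.003 0.01 0.04 0 0 0;0.06 0.006 0.032 0 0 0 0;0.06 0.006 0.032 0 0 0 0;0.06 0.006 0.032 0 0 0 0;0.06 0.006 0.032 0 0 0 0;0.06 0.006 0.032 0 0 0 0;0.06 0.006 0.032 -0.02 0 0 0;0.06 0.0065 0.025 -0.02 0 0 0;0.06 0 0 -0.015 0 0 0;0.06 0 0 -0.005 0 0 0;0.06 0 0 0 0 0 0"
}}

```text
time_s: 20.55
ee_pos: [0.5302, 0.04, 0.1402]
orientation: [-0.001, 0.157, 0.988, -0.0]
force: [-0.3, -0.4, 0.2]
opening: 0.703
grip_force: 0.0
```

```bash
python3 chk.py
```

```text
[0.5302 0.04   0.1402] [ 0.05 -1.2 ]
432 125 82.8 15.3
437 47 83.0 15.7
518 130 82.7 15.9
528 40 82.9 16.0
```

{"op": "servo_tool", "data": {
  "series": "0.06 -0.002 0 -0.02 0 0 0;0.06 0 0 -0.02 0 0 0;0.06 0 0 -0.015 0 0 0;0.06 0 0 -0.005 0 0 0;0.06 0 0 0 0 0 0;0.02 0 0 0 0 0 0;0.02 0 0 0 0 0 0;0.02 0 0 0 0 0 0;0.02 0 0 0 0 0 0;0.02 0 0 0 0 0 0;0.02 0 0 0.01 0 0 0;0.02 0 0 0.03 0 0 0;0.02 0 0 0.04 0 0 0;0.02 0 0 0.04 0 0 0;0.02 0.004 -0.01 0 0 0 0;0.02 0.007 -0.018 0 0 0 0;0.02 0.012 -0.032 0 0 0 0;0.02 0.012 -0.032 0 0 0 0;0.02 0.012 -0.032 0 0 0 0;0.02 0.012 -0.032 0 0 0 0"
}}

```text
time_s: 22.6
ee_pos: [0.587, -0.1173, 0.1993]
orientation: [-0.001, 0.157, 0.988, 0.0]
force: [0.6, 0.6, -1.3]
opening: 0.356
grip_force: 40.1
```

{"op": "servo_tool", "data": {
  "series": "0.02 0.012 -0.032 0 0 0 0;0.02 0.012 -0.032 0 0 0 0;0.02 0.002 -0.007 0 0 0 0;0.02 0 0 0 0 0 0;0.02 0 0 0 0 0 0;0.02 0 0 0 0 0 0"
}}

```text
time_s: 23.2
ee_pos: [0.6129, -0.1856, 0.2001]
orientation: [-0.001, 0.156, 0.988, 0.0]
force: [0.7, 0.2, -0.7]
opening: 0.362
grip_force: 40.1
```

```bash
python3 chk.py
```

```text
[ 0.6129 -0.1856  0.2001] [-0.31 -1.57]
486 -188 83.1 15.9
518 -243 83.1 15.9
581 -242 83.0 15.7
612 -187 201.5 16.9
```

{"op": "servo_tool", "data": {
  "series": "0.02 0.001 -0.0005 -0.02 0 0 0;0.02 0 0 -0.03 0 0 0;0.02 0 0 -0.03 0 0 0;0.02 0 0 -0.02 0 0 0;0.02 0 0 -0.01 0 0 0;0.02 0 0 -0.006 0 0 0;0.02 0 0 -0.003 0 0 0;0.02 0 0 0 0 0 0;0.02 0 0 -0.001 0 0 0;0.02 0 0 0 0 0 0"
}}

```text
time_s: 24.25
ee_pos: [0.6152, -0.1875, 0.0817]
orientation: [0.001, 0.157, 0.988, -0.0]
force: [0.6, 1.3, 2.1]
opening: 0.361
grip_force: 40.3
```

{"op": "servo_tool", "data": {
  "series": "0.02 -0.001 0 -0.001 0 0 0;0.045 0 0 0.001 0 0 0;0.045 0 0 0 0 0 0;0.045 0 0 0 0 0 0;0.045 0 0 0.01 0 0 0;0.045 0 0 0.03 0 0 0;0.045 0 0 0.04 0 0 0;0.06 -0.004 0.013 0.04 0 0 0;0.06 -0.01 0.034 0 0 0 0;0.06 -0.01 0.034 0 0 0 0;0.06 -0.01 0.034 0 0 0 0;0.06 -0.01 0.034 0 0 0 0;0.06 -0.01 0.034 0 0 0 0;0.06 -0.01 0.034 0 0 0 0;0.06 -0.01 0.034 0 0 0 0;0.06 -0.01 0.034 -0.01 0 0 0;0.06 -0.011 0.032 -0.02 0 0 0;0.06 0 0 -0.02 0 0 0;0.06 0 0 -0.01 0 0 0;0.06 0 0 0 0 0 0"
}}

```text
time_s: 26.25
ee_pos: [0.5179, 0.1293, 0.1395]
orientation: [-0.001, 0.157, 0.988, -0.001]
force: [-0.1, 0.2, 0.5]
opening: 0.705
grip_force: 0.0
```

```bash
python3 chk.py
```

```text
[0.5179 0.1293 0.1395] [ 0.22 -1.03]
430 126 83.0 15.8
436 47 83.0 16.3
518 130 82.8 16.5
```

Delta to S120 (0.517,-0.1316): about (-0.001,-0.262).

{"op": "servo_tool", "data": {
  "series": "0.06 0 0.0005 -0.02 0 0 0;0.06 0 0 -0.02 0 0 0;0.06 0 0 -0.015 0 0 0;0.06 0 0 -0.005 0 0 0;0.06 0 0 0 0 0 0;0.02 0 0 0 0 0 0;0.02 0 0 0 0 0 0;0.02 0 0 0 0 0 0;0.02 0 0 0 0 0 0;0.02 0 0 0 0 0 0;0.02 0 0 0.01 0 0 0;0.02 0 0 0.03 0 0 0;0.02 0 0 0.04 0 0 0;0.02 0 0 0.04 0 0 0;0.02 0 -0.01 0 0 0 0;0.02 0 -0.02 0 0 0 0;0.02 0 -0.034 0 0 0 0;0.02 0 -0.034 0 0 0 0;0.02 0 -0.034 0 0 0 0;0.02 0 -0.034 0 0 0 0"
}}

```text
time_s: 28.3
ee_pos: [0.5173, -0.0373, 0.1994]
orientation: [-0.001, 0.157, 0.988, -0.0]
force: [-0.3, -0.1, -1.6]
opening: 0.359
grip_force: 40.1
```

{"op": "servo_tool", "data": {
  "series": "0.02 0 -0.034 0 0 0 0;0.02 0 -0.034 0 0 0 0;0.02 -0.001 -0.027 0 0 0 0;0.02 0 0 0 0 0 0;0.02 0 0 0 0 0 0;0.02 0 0 0 0 0 0"
}}

```text
time_s: 28.9
ee_pos: [0.517, -0.1301, 0.1998]
orientation: [-0.001, 0.157, 0.988, 0.0]
force: [-0.0, -0.9, -1.7]
opening: 0.357
grip_force: 40.2
```

```bash
python3 chk.py
```

```text
[ 0.517  -0.1301  0.1998] [-0.27 -1.53]
437 46 82.7 16.2
485 -188 83.0 15.9
518 -243 83.0 16.2
517 -132 201.1 18.1
535 -199 83.5 59.6
```

{"op": "servo_tool", "data": {
  "series": "0.02 -0.0005 -0.0005 -0.02 0 0 0;0.02 0 0 -0.03 0 0 0;0.02 0 0 -0.03 0 0 0;0.02 0 0 -0.02 0 0 0;0.02 0 0 -0.01 0 0 0;0.02 0 0 -0.006 0 0 0;0.02 0 0 -0.003 0 0 0;0.02 0 0 0 0 0 0;0.02 0 0 -0.001 0 0 0;0.02 0 0 0 0 0 0"
}}

```text
time_s: 29.95
ee_pos: [0.5176, -0.1312, 0.0817]
orientation: [0.001, 0.157, 0.988, 0.0]
force: [0.5, 1.8, 5.5]
opening: 0.362
grip_force: 40.8
```

Next jar (430,126): delta (-0.087,0.257).

{"op": "servo_tool", "data": {
  "series": "0.045 0 0 0.001 0 0 0;0.045 0 0 0 0 0 0;0.045 0 0 0 0 0 0;0.045 0 0 0.01 0 0 0;0.045 0 0 0.03 0 0 0;0.045 0 0 0.04 0 0 0;0.06 -0.004 0.012 0.04 0 0 0;0.06 -0.011 0.033 0 0 0 0;0.06 -0.011 0.033 0 0 0 0;0.06 -0.011 0.033 0 0 0 0;0.06 -0.011 0.033 0 0 0 0;0.06 -0.011 0.033 0 0 0 0;0.06 -0.011 0.033 0 0 0 0;0.06 -0.011 0.033 -0.01 0 0 0;0.06 -0.006 0.014 -0.02 0 0 0;0.06 0 0 -0.02 0 0 0;0.06 0 0 -0.01 0 0 0;0.06 0 0 0 0 0 0;0.06 0 0 0 0 0 0"
}}

```text
time_s: 31.85
ee_pos: [0.4306, 0.1255, 0.142]
orientation: [0.0, 0.157, 0.988, 0.0]
force: [-0.1, -0.5, -0.8]
opening: 0.703
grip_force: 0.0
```

```bash
python3 chk.py
```

```text
[0.4306 0.1255 0.142 ] [ 0.26 -1.  ]
430 126 82.8 16.0
426 64 83.0 34.7
```

{"op": "servo_tool", "data": {
  "series": "0.06 -0.0005 0.0005 -0.02 0 0 0;0.06 0 0 -0.02 0 0 0;0.06 0 0 -0.017 0 0 0;0.06 0 0 -0.005 0 0 0;0.06 0 0 0 0 0 0;0.02 0 0 0 0 0 0;0.02 0 0 0 0 0 0;0.02 0 0 0 0 0 0;0.02 0 0 0 0 0 0;0.02 0 0 0 0 0 0;0.02 0 0 0.01 0 0 0;0.02 0 0 0.03 0 0 0;0.02 0 0 0.04 0 0 0;0.02 0 0 0.04 0 0 0;0.02 0.006 -0.01 0 0 0 0;0.02 0.01 -0.017 0 0 0 0;0.02 0.018 -0.031 0 0 0 0;0.02 0.018 -0.031 0 0 0 0;0.02 0.018 -0.031 0 0 0 0;0.02 0.018 -0.031 0 0 0 0"
}}

```text
time_s: 33.9
ee_pos: [0.5173, -0.0265, 0.1985]
orientation: [-0.001, 0.157, 0.988, -0.0]
force: [0.5, 0.5, -1.6]
opening: 0.358
grip_force: 40.1
```

{"op": "servo_tool", "data": {
  "series": "0.02 0.018 -0.031 0 0 0 0;0.02 0.018 -0.031 0 0 0 0;0.02 0.018 -0.031 0 0 0 0;0.02 0.009 -0.014 0 0 0 0;0.02 0 0 0 0 0 0;0.02 0 0 0 0 0 0;0.02 0 0 0 0 0 0"
}}

```text
time_s: 34.6
ee_pos: [0.5795, -0.1306, 0.1991]
orientation: [-0.001, 0.156, 0.988, 0.0]
force: [0.2, 0.8, -1.4]
opening: 0.356
grip_force: 40.1
```

```bash
python3 chk.py
```

```text
[ 0.5795 -0.1306  0.1991] [-0.24 -1.5 ]
485 -188 83.0 16.1
516 -131 83.0 15.6
518 -243 83.1 16.1
581 -241 83.0 15.8
579 -132 201.5 16.5
568 -157 165.0 5.0
```

{"op": "servo_tool", "data": {
  "series": "0.02 0.0005 0 -0.02 0 0 0;0.02 0 0 -0.03 0 0 0;0.02 0 0 -0.03 0 0 0;0.02 0 0 -0.02 0 0 0;0.02 0 0 -0.01 0 0 0;0.02 0 0 -0.006 0 0 0;0.02 0 0 -0.002 0 0 0;0.02 0 0 0 0 0 0;0.02 0 0 -0.001 0 0 0;0.02 0 0 0 0 0 0"
}}

```text
time_s: 35.65
ee_pos: [0.5814, -0.1319, 0.0811]
orientation: [0.001, 0.157, 0.988, -0.0]
force: [0.0, 0.5, -1.2]
opening: 0.359
grip_force: 40.1
```

{"op": "servo_tool", "data": {
  "series": "0.02 0 0 -0.002 0 0 0;0.02 0 0 -0.001 0 0 0;0.045 0 0 0.001 0 0 0;0.045 0 0 0 0 0 0;0.045 0 0 0 0 0 0;0.045 0 0 0.01 0 0 0;0.045 0 0 0.03 0 0 0;0.045 0 0 0.04 0 0 0;0.06 -0.008 0.01 0.04 0 0 0;0.06 -0.024 0.03 0 0 0 0;0.06 -0.024 0.03 0 0 0 0;0.06 -0.024 0.03 0 0 0 0;0.06 -0.024 0.03 0 0 0 0;0.06 -0.024 0.03 -0.01 0 0 0;0.06 -0.016 0.018 -0.02 0 0 0;0.06 0 0 -0.02 0 0 0;0.06 0 0 -0.01 0 0 0;0.06 0 0 0 0 0 0;0.06 0 0 0 0 0 0"
}}

```text
time_s: 37.55
ee_pos: [0.4379, 0.0459, 0.139]
orientation: [0.001, 0.157, 0.988, 0.0]
force: [0.5, -0.2, -0.0]
opening: 0.704
grip_force: 0.0
```

```bash
python3 chk.py
```

```text
[0.4379 0.0459 0.139 ] [ 0.08 -1.18]
436 47 82.8 16.0
414 -2 191.2 1.0
```

{"op": "servo_tool", "data": {
  "series": "0.06 -0.0015 0.001 -0.02 0 0 0;0.06 0 0 -0.02 0 0 0;0.06 0 0 -0.015 0 0 0;0.06 0 0 -0.005 0 0 0;0.06 0 0 0 0 0 0;0.02 0 0 0 0 0 0;0.02 0 0 0 0 0 0;0.02 0 0 0 0 0 0;0.02 0 0 0 0 0 0;0.02 0 0 0 0 0 0;0.02 0 0 0.01 0 0 0;0.02 0 0 0.03 0 0 0;0.02 0 0 0.04 0 0 0;0.02 0 0 0.04 0 0 0;0.02 0.005 -0.01 0 0 0 0;0.02 0.009 -0.019 0 0 0 0;0.02 0.015 -0.031 0 0 0 0;0.02 0.015 -0.031 0 0 0 0;0.02 0.015 -0.031 0 0 0 0;0.02 0.015 -0.031 0 0 0 0"
}}

```text
time_s: 39.6
ee_pos: [0.509, -0.1073, 0.1973]
orientation: [-0.001, 0.157, 0.988, 0.0]
force: [0.7, -0.1, -1.2]
opening: 0.359
grip_force: 40.1
```

{"op": "servo_tool", "data": {
  "series": "0.02 0.015 -0.031 0 0 0 0;0.02 0.015 -0.031 0 0 0 0;0.02 0.009 -0.019 0 0 0 0;0.02 0 0 0 0 0 0;0.02 0 0 0 0 0 0;0.02 0 0 0 0 0 0"
}}

```text
time_s: 40.2
ee_pos: [0.5475, -0.186, 0.1977]
orientation: [-0.001, 0.157, 0.988, 0.0]
force: [0.5, 0.5, -0.9]
opening: 0.362
grip_force: 40.2
```

```bash
python3 chk.py
python3 - <<'E'
from fit import *
for n in ("top","scene"):
  p,d,W,c=look(n); cv2.imwrite(f"pics/{n}9.png",p[:,:,::-1])
  for o in corks(p,W,zhi=.3,box=(.38,.8,-.4,.2)): print(*o[:4])
E
```

```text
[ 0.5475 -0.186   0.1977] [-0.35 -1.6 ]
485 -188 83.0 15.6
516 -132 82.9 15.7
518 -244 83.0 15.8
581 -133 82.7 16.0
547 -187 201.4 16.5
533 -211 178.5 1.6
580 -129 83.8 14.3
537 -181 200.3 10.0
562 -188 201.3 8.8
518 -133 83.0 15.9
584 -133 83.6 15.0
584 -241 83.2 16.0
617 -188 82.7 15.7
```

{"op": "servo_tool", "data": {
  "series": "0.02 0.0015 -0.0005 -0.02 0 0 0;0.02 0 0 -0.03 0 0 0;0.02 0 0 -0.02 0 0 0;0.02 0 0 -0.01 0 0 0;0.02 0 0 -0.01 0 0 0;0.02 0 0 -0.01 0 0 0;0.02 0 0 -0.01 0 0 0;0.02 0 0 -0.004 0 0 0;0.02 0 0 -0.003 0 0 0;0.02 0 0 0 0 0 0;0.02 0 0 0 0 0 0"
}}

```text
time_s: 41.45
ee_pos: [0.5503, -0.1875, 0.0817]
orientation: [0.0, 0.157, 0.988, -0.0]
force: [0.1, 0.3, -2.2]
opening: 0.36
grip_force: 40.3
```

{"op": "servo_tool", "data": {
  "series": "0.02 0 0 -0.002 0 0 0;0.02 0 0 -0.001 0 0 0;0.045 0 0 0.001 0 0 0;0.045 0 0 0 0 0 0;0.045 0 0 0 0 0 0;0.045 0 0 0.01 0 0 0;0.045 0 0 0.03 0 0 0;0.045 0 0 0.04 0 0 0;0.06 0 0 0.04 0 0 0;0.06 -0.01 0 0.04 0 0 0;0.06 -0.02 0 0.04 0 0 0;0.06 -0.02 0 0.04 0 0 0;0.06 -0.02 0 0.02 0 0 0;0.06 -0.02 0 0 0 0 0;0.06 0 0 0 0 0 0;0.06 0 0 0 0 0 0"
}}

```text
time_s: 43.05
ee_pos: [0.46, -0.1873, 0.3399]
orientation: [0.001, 0.157, 0.988, 0.0]
force: [-1.0, -0.3, -0.1]
opening: 0.701
grip_force: 0.0
```

Run:
```python
from fit import *
e=sensors.observe(); print(e['ee_pos'])
p,d,W,c=look("wrist"); cv2.imwrite("pics/w10.png",p[:,:,::-1]); np.save("pics/w10.npy",W)
print(tin(W))
for o in corks(p,W,zhi=.3,box=(.38,.8,-.4,.2)): print(*o[:4])
```

```text
[ 0.45996457 -0.18729569  0.33988896]
(array([ 0.5495, -0.1876,  0.0971]), 1805)
484 -188 82.9 15.4
516 -132 82.8 15.7
518 -244 83.1 16.0
550 -188 83.0 15.9
580 -133 82.8 15.6
581 -242 83.0 16.0
613 -188 82.9 15.6
```

View pics/w10.png

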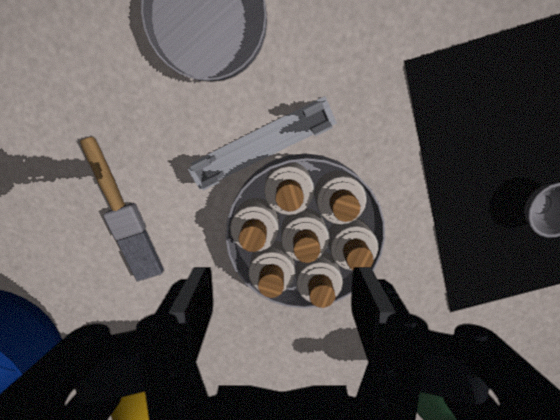

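All seven jars stand in the honeycomb around (305,243); the brackets' ends are at (203,170) and (318,116). I'll fit the brackets.

Run:
```python
import numpy as np, cv2
W=np.load("pics/w10.npy")
S=W[90:195,185:340].reshape(-1,3); r=np.hypot(S[:,0]-.5495,S[:,1]+.1876)
for lo in (.02,.03,.038):
    q=S[(S[:,2]>lo)&(S[:,2]<.056)&(r>.104)]
    print(lo,len(q),cv2.minAreaRect((q[:,:2]*1000).astype(np.float32)))
    rc=cv2.minAreaRect((q[:,:2]*1000).astype(np.float32)); 
    L=q[q[:,1]>-.19];R=q[q[:,1]<-.19]
    for a in (L,R): print(cv2.minAreaRect((a[:,:2]*1000).astype(np.float32)), a.mean(0))
p=cv2.imread("pics/w10.png")[85:200,180:345]; cv2.imwrite("pics/w10c.png",cv2.resize(p,None,fx=4.8,fy=4.8,interpolation=cv2.INTER_CUBIC))
```

```text
0.02 1005 ((425.4596862792969, -204.3983917236328), (31.74500846862793, 180.29380798339844), 7.7401533126831055)
((415.3185729980469, -129.00759887695312), (31.562175750732422, 28.14794158935547), 7.676054954528809) [ 0.41550214 -0.12794128  0.04362992]
((435.695556640625, -279.5609436035156), (31.70962142944336, 28.479127883911133), 8.037890434265137) [ 0.43602111 -0.27967499  0.04222181]
0.03 922 ((425.4596862792969, -204.3983917236328), (31.74500846862793, 180.29380798339844), 7.7401533126831055)
((415.3113098144531, -128.9826202392578), (31.560047149658203, 28.091249465942383), 7.699149131774902) [ 0.41525829 -0.12779991  0.04473763]
((435.702392578125, -279.6092834472656), (31.70962142944336, 28.381473541259766), 8.037890434265137) [ 0.43588367 -0.27979738  0.04425143]
0.038 863 ((425.4596862792969, -204.3983917236328), (31.74500846862793, 180.29380798339844), 7.7401533126831055)
((415.3113098144531, -128.9826202392578), (31.560047149658203, 28.091249465942383), 7.699149131774902) [ 0.4152088  -0.12792539  0.04509135]
((435.7163391113281, -279.6952819824219), (31.706443786621094, 28.216350555419922), 8.066205024719238) [ 0.43581244 -0.28000334  0.04541537]
```

View pics/w10c.png

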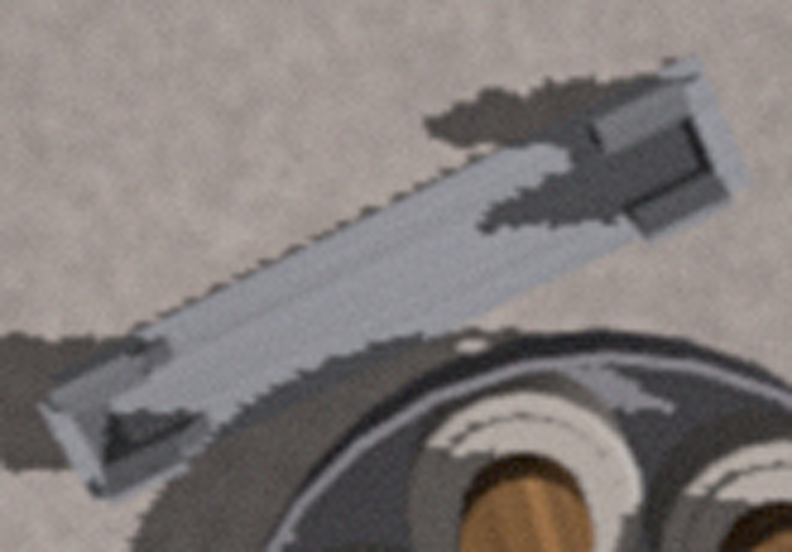

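The crop clearly shows the U-brackets, with both slots open and empty; centre (0.4255,-0.2044), slot normal at 7.7°. Now to the rack.

{"op": "servo_tool", "data": {
  "series": "0.06 0 0.015 0 0 0 0;0.06 0.001 0.036 0 0 0 0;0.06 0.001 0.036 0 0 0 0;0.06 0.001 0.036 0 0 0 1;0.06 0.001 0.036 0 0 0 1;0.06 0.001 0.036 0 0 0 1;0.06 0.001 0.036 0 0 0 1;0.06 0.001 0.036 0 0 0 1;0.06 0.001 0.036 0 0 0 1;0.06 0.001 0.036 -0.02 0 0 1.4;0.06 0.001 0.036 -0.02 0 0 0;0.06 0.001 0.036 -0.02 0 0 0;0.06 0 0.036 -0.02 0 0 0;0.06 0 0.01 -0.01 0 0 0;0.06 0 0 0 0 0 0;0.06 0 0 0 0 0 0"
}}

```text
time_s: 44.7
ee_pos: [0.4709, 0.2695, 0.2494]
orientation: [-0.0, 0.092, 0.996, -0.0]
force: [-0.3, -0.1, -0.3]
opening: 0.703
grip_force: 0.0
```

Run:
```python
from fit import *
e=sensors.observe(); print(e['ee_pos'],e['orientation'].round(4))
p,d,W,c=look("wrist"); cv2.imwrite("pics/w11.png",p[:,:,::-1]); np.save("pics/w11.npy",W)
print(tab(W,p))
```

```text
[0.47092688 0.26954088 0.24943773] [-1.000e-04  9.240e-02  9.957e-01 -4.000e-04]
(np.float64(0.1119), np.int64(1004), ((472.3282470703125, 271.2333679199219), (9.32657527923584, 59.94061279296875), 79.38307189941406))
```

View pics/w11.png

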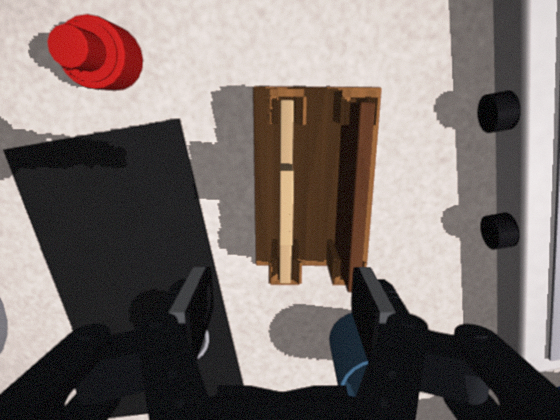

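The plywood board stands in the left slot (column 287, rows 97–283), the dark board in the right slot (355). The jaws are aligned with the tab; descend and grip.

{"op": "servo_tool", "data": {
  "series": "0.045 0.001 0.0015 0 0 0 0;0.045 0 0 -0.04 0 0 0;0.045 0 0 -0.04 0 0 0;0.045 0 0 -0.03 0 0 0;0.045 0 0 -0.02 0 0 0;0.045 0 0 -0.012 0 0 0;0.045 0 0 -0.005 0 0 0;0.045 0 0 0 0 0 0;0 0 0 0 0 0 0;0 0 0 0 0 0 0;0 0 0 0 0 0 0;0 0 0 0 0 0 0;0 0 0 0 0 0 0;0 0 0 0 0 0 0;0 0 0 0 0 0 0",
  "newtons": 60
}}

```text
time_s: 46.25
ee_pos: [0.4728, 0.2717, 0.1035]
orientation: [0.001, 0.093, 0.996, 0.001]
force: [-0.2, -0.1, 6.0]
opening: 0.102
grip_force: 59.5
```

{"op": "servo_tool", "data": {
  "series": "0 0 0 0.01 0 0 0;0 0 0 0.015 0 0 0;0 0 0 0.015 0 0 0;0 0 0 0.015 0 0 0;0 0 0 0.02 0 0 0;0 0 0 0.02 0 0 0;0 0 0 0.03 0 0 0;0 0 0 0.025 0 0 0;0 0 0 0 0 0 0;0 0 0 0 0 0 0"
}}

```text
time_s: 47.25
ee_pos: [0.4715, 0.2709, 0.2521]
orientation: [-0.0, 0.093, 0.996, -0.0]
force: [0.2, 0.4, -2.2]
opening: 0.104
grip_force: 58.7
```

Run:
```python
from fit import *
e=sensors.observe(); print(e['ee_pos'],e['orientation'].round(4))
p,d,W,c=look("wrist"); cv2.imwrite("pics/w12.png",p[:,:,::-1]); np.save("pics/w12.npy",W)
q=W[(W[...,2]>.2)&(W[...,2]<.32)&(abs(W[...,1]-.27)<.04)&(abs(W[...,0]-.47)<.1)]
print(np.percentile(q[:,2],[50,95]))
S=(slice(0,300),slice(230,340)); 
hsv=cv2.cvtColor(p,cv2.COLOR_RGB2HSV)
w=W[S].reshape(-1,3); k=(w[:,2]>.225)&(w[:,2]<.3)&(w[:,1]>.25)&(w[:,1]<.3); print(k.sum(),cv2.minAreaRect((w[k][:,:2]*1000).astype(np.float32)),np.median(w[k][:,2]))
```

```text
[0.47152758 0.27092453 0.25214941] [-2.000e-04  9.260e-02  9.957e-01 -1.000e-04]
[0.28850277 0.31585826]
7288 ((429.1650695800781, 277.9564514160156), (36.530677795410156, 73.68217468261719), 78.95704650878906) 0.24331662794916595
```

View pics/w12.png

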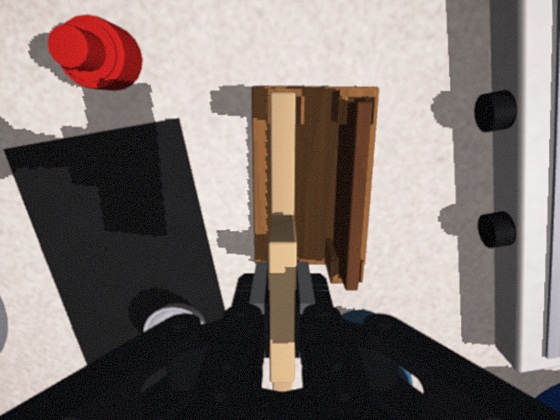

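The board is held clear of the rack (column 283, rows 93–385), square to the jaws. I'll check its end and centring numerically.

Run:
```python
from fit import *
W=np.load("pics/w12.npy"); p=cv2.imread("pics/w12.png")[:,:,::-1]
for r in range(84,250,6):
    print(r,(W[r,283]*1000).round(1))
# tab thickness along row
print([(W[250,c]*1000).round() for c in range(262,306,6)])
```

```text
84 [378.6 287.9   0.8]
90 [386.3 286.4  62.2]
96 [394.5 284.6 227.2]
102 [396.7 284.2 227.9]
108 [399.  283.8 227.2]
114 [401.2 283.4 228.6]
120 [403.5 283.  228.1]
126 [405.8 282.5 227.7]
132 [408.  282.1 228.3]
138 [410.4 281.7 227.7]
144 [412.8 281.2 227.2]
150 [415.2 280.8 227. ]
156 [417.6 280.4 227.4]
162 [420.  279.9 227.5]
168 [422.3 279.5 228.3]
174 [424.8 279.  228.3]
180 [427.6 278.5 226.8]
186 [429.7 278.1 228.8]
192 [432.5 277.6 227.6]
198 [435.1 277.1 227.3]
204 [437.4 276.7 228.4]
210 [440.1 276.2 228. ]
216 [441.9 275.8 230.9]
222 [442.  275.8 238.6]
228 [442.1 275.8 245.4]
234 [442.3 275.7 251.5]
240 [442.4 275.7 257.4]
246 [443.9 275.4 259.1]
[array([545., 234.,  10.]), array([445., 270., 259.]), array([444., 272., 260.]), array([445., 274., 260.]), array([446., 276., 259.]), array([446., 278., 259.]), array([552., 273.,   9.]), array([554., 279.,   9.])]
```

{"op": "servo_tool", "data": {
  "series": "0 -0.001 -0.0105 0 0 0 0;0 -0.003 -0.035 0 0 0 -6;0 -0.003 -0.035 0 0 0 -6;0 -0.003 -0.035 0 0 0 -6;0 -0.004 -0.035 0 0 0 -6;0 -0.004 -0.035 0 0 0 -6;0 -0.004 -0.035 0 0 0 -6;0 -0.004 -0.035 0 0 0 -6;0 -0.004 -0.035 0 0 0 -6;0 -0.004 -0.035 0 0 0 -6;0 -0.004 -0.035 0 0 0 -6;0 -0.004 -0.035 0 0 0 -6;0 -0.003 -0.035 0 0 0 -5.7;0 -0.001 -0.035 0 0 0 0;0 0 -0.01 0 0 0 0;0 0 0 0 0 0 0;0 0 0 0 0 0 0"
}}

```text
time_s: 49.0
ee_pos: [0.4253, -0.2036, 0.2517]
orientation: [-0.001, 0.658, 0.753, 0.0]
force: [-1.2, -0.4, -1.4]
opening: 0.106
grip_force: 58.8
```

Run:
```python
from fit import *
e=sensors.observe(); q=e['orientation']; print(e['ee_pos'],q.round(4),'closing angle',np.degrees(2*np.arctan2(q[2],q[1]))-90)
p,d,W,c=look("wrist"); cv2.imwrite("pics/w13.png",p[:,:,::-1]); np.save("pics/w13.npy",W)
u=np.array([np.cos(np.radians(7.74)),np.sin(np.radians(7.74))]); v=np.array([-u[1],u[0]])
w=W.reshape(-1,3); a=(w[:,:2]-[.4255,-.2044]); A=np.c_[a@u,a@v,w[:,2]]
k=(abs(A[:,0])<.03)&(A[:,2]>.222)&(A[:,2]<.233)&(abs(A[:,1])<.1)
print('board top',k.sum(),np.nanmin(A[k],0),np.nanmax(A[k],0),np.median(A[k],0))
k=(abs(A[:,0])<.02)&(A[:,2]>.25)&(A[:,2]<.27)&(abs(A[:,1])<.035); print('tab',np.percentile(A[k],[3,97],axis=0))
k=(abs(A[:,0])<.022)&(A[:,2]>.03)&(A[:,2]<.055)&(abs(A[:,1])<.1); print('brk',np.percentile(A[k],[1,99],axis=0),k.sum())
```

```text
[ 0.42531831 -0.20362456  0.25165198] [-0.0011  0.6584  0.7527  0.    ] closing angle 7.64832481974409
board top 3242 [-0.00559709 -0.06509951  0.22426887] [0.00450892 0.07934525 0.23299647] [-0.0004402   0.05413428  0.22741225]
tab [[-0.01469596 -0.02630434  0.25176417]
 [ 0.01336667  0.02921863  0.26852059]]
brk [[-0.01570416 -0.07282123  0.03966803]
 [ 0.01590843  0.09026442  0.05119807]] 553
```

View pics/w13.png

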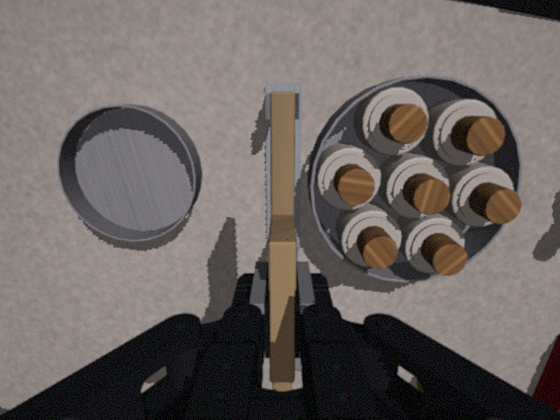

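The board hangs exactly above the brackets (column 283, the far bracket at (283,95)), centred to 1 mm, and the jars are untouched. Lowering.

{"op": "servo_tool", "data": {
  "series": "0 0.0005 -0.0005 -0.02 0 0 0;0 0 0 -0.03 0 0 0;0 0 0 -0.03 0 0 0;0 0 0 -0.02 0 0 0;0 0 0 -0.01 0 0 0;0 0 0 -0.01 0 0 0;0 0 0 -0.01 0 0 0;0 0 0 -0.01 0 0 0;0 0 0 -0.008 0 0 0;0 0 0 -0.003 0 0 0;0 0 0 0 0 0 0;0 0 0 0 0 0 0"
}}

```text
time_s: 50.25
ee_pos: [0.4268, -0.205, 0.1016]
orientation: [0.0, 0.658, 0.753, 0.0]
force: [0.3, -0.1, -1.6]
opening: 0.108
grip_force: 58.7
```

{"op": "servo_tool", "data": {
  "series": "0 0 0 -0.002 0 0 0;0 0 0 -0.002 0 0 0;0 0 0 -0.001 0 0 0;0 0 0 0 0 0 0;0 0 0 0 0 0 0"
}}

```text
time_s: 50.75
ee_pos: [0.4271, -0.2049, 0.0985]
orientation: [0.001, 0.658, 0.753, 0.0]
force: [-2.8, 2.2, 13.7]
opening: 0.106
grip_force: 61.3
```

{"op": "servo_tool", "data": {
  "series": "0.03 0 0 0 0 0 0;0.03 0 0 0 0 0 0;0.03 0 0 0 0 0 0;0.03 0 0 0 0 0 0;0.03 0 0 0.01 0 0 0;0.03 0 0 0.03 0 0 0;0.03 0 0 0.04 0 0 0;0.04 0 0 0.04 0 0 0;0.04 0 0 0.04 0 0 0;0.04 -0.01 0 0.04 0 0 0;0.04 -0.01 0 0.03 0 0 0;0.04 0 0 0 0 0 0;0.04 0 0 0 0 0 0"
}}

```text
time_s: 52.05
ee_pos: [0.4063, -0.2048, 0.3272]
orientation: [0.001, 0.658, 0.753, 0.0]
force: [-0.3, -0.2, -0.4]
opening: 0.469
grip_force: 0.0
```

Run:
```python
from fit import *
e=sensors.observe(); print(e['ee_pos'],e['force'])
u=np.array([np.cos(np.radians(7.74)),np.sin(np.radians(7.74))]); v=np.array([-u[1],u[0]])
for n in ("wrist","top"):
    p,d,W,c=look(n); cv2.imwrite(f"pics/end_{n}.png",p[:,:,::-1])
    w=W.reshape(-1,3); a=(w[:,:2]-[.4255,-.2044]); A=np.c_[a@u,a@v,w[:,2]]
    for nm,lo,hi in (("board top",.066,.082),("tab",.095,.115)):
        k=(abs(A[:,0])<.02)&(A[:,2]>lo)&(A[:,2]<hi)&(abs(A[:,1])<.1); print(n,nm,k.sum(),np.percentile(A[k],[2,50,98],axis=0).round(4).tolist())
    for o in corks(p,W,zhi=.3,box=(.47,.8,-.4,.2)): print(*o[:4])
```

```text
[ 0.40633236 -0.20481033  0.32718047] [-0.2740148  -0.24997406 -0.38203652]
wrist board top 868 [[-0.0042, -0.0801, 0.0689], [0.0004, 0.0338, 0.0742], [0.0057, 0.0763, 0.0777]]
wrist tab 641 [[-0.0041, -0.0306, 0.0969], [0.0005, -0.0004, 0.1062], [0.0056, 0.0274, 0.1076]]
515 -132 83.0 15.5
580 -133 82.9 16.2
485 -188 83.1 15.6
550 -188 83.0 15.8
613 -188 82.9 15.9
517 -243 83.1 15.9
581 -242 83.0 15.7
top board top 81 [[-0.0046, 0.0289, 0.0672], [0.0, 0.0534, 0.0717], [0.005, 0.0774, 0.0759]]
top tab 6 [[0.0005, 0.024, 0.0956], [0.0032, 0.0268, 0.1039], [0.0051, 0.0283, 0.1069]]
612 -187 83.1 15.5
579 -132 82.5 15.8
579 -241 82.6 15.5
548 -187 82.2 15.5
514 -131 82.6 15.6
483 -187 82.3 15.2
```

View pics/end_wrist.png

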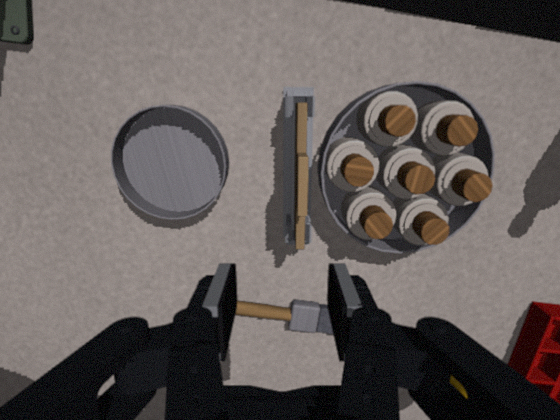

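The board stands upright and fully home in the brackets (column 302, rows 95–248), and seven jars stand in the honeycomb at (410,170). Handing in.

```bash
python3 -c "
from rig import sign_off
print(sign_off())"
```

```text
the job is handed in; nothing more can be done
None
```

I handed the job in at about 52 s of robot time. By the last camera check, all seven jars stand in the tin as a honeycomb and the fiddle board is upright, tab up, fully home in the brackets; the hand-in returned no verdict.

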